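Make up the petty-cash box at the reception desk

ROBOT

A 6-joint arm with a two-finger parallel gripper is mounted at the origin on the work surface. World frame = base frame: x ahead of the robot, y to its left, z up, the work surface at z = 0. Lengths are in m, angles in rad, forces in N, time in s.
With the tool pointing down it reaches from about 0.35 to 0.875 m from the base axis. Payload 15.5 kg.
Tool frame: the origin (TCP) lies midway between the tips of the shut fingers; the grasp point (between the pads) lies 19 mm behind it; z points along the fingers, y is the line along which they close (so a half turn about z gives the same grasp; the last joint's range is limited). The gripper opens to 85 mm and grips with 20 to 120 N. Pads are 22 mm wide; open, the fingers measure 114 mm over their backs; the gripper's body (76 mm by 85 mm) begins 54 mm behind the grasp point. The pads swing forward as they close: fully open they stand 13 mm farther back than shut.
Start: joints at [-1.29, 0.494, 1.345, -0, 1.302, -0.096], TCP at [0.229, -0.581, 0.231] pointing down, gripper open.
Joint ranges: [-2.91, 2.91], [-0.82, 2.16], [0.22, 2.67], [-1.22, 4.37], [0.12, 2.79], [-3.08, 3.08]. Speed limits (rad/s): [1.89, 1.89, 2.57, 3.01, 3.01, 3.01].

INTERFACE

Orientations are given as [roll, pitch, yaw] about the fixed x, y, z axes, in that order (R = Rz(yaw) Ry(pitch) Rx(roll)).
In Python, from rig import arm, eyes, sign_off gives the robot as it stands. The module is installed in compiled form; this text tells all that it offers.
- The arm moves only by the tool move_arm, never from a script. Its arguments are lists of equal length, an entry for each row: "delta_pos": the shift along the tool's x, y, z in m, a list of three; "rotation": the turn, a rotation vector about the tool's x, y, z in rad, a list of three; "fingers": the opening, from 0 (shut) to 1 (fully open). In form: {"delta_pos": [[tx, ty, tz], ...], "rotation": [[wx, wy, wz], ...], "fingers": [fingers, ...]}. A call has 1 to 8 rows; each row is the pose to reach, as a shift and turn from the pose commanded when the call began, along the tool's axes at that moment; what a row does not reach only later rows make up. A row lasts 1/12 s, in which the tool goes at most 41.7 mm and 7.16 degrees, less where a joint would pass 70% of its speed; a pose out of reach is approached as far as the arm can. A call with a gripper value outside its range is refused whole. The fingers move at their own pace and stop on an object; "force" is the grip in N (left out, the last holds). Time passes only in rows, so rows that repeat a pose let the fingers close. It gives the time, the measured TCP pose, the force, the opening and the grip force at its end, in the units of the state.
- arm.read_state(): the state, without advancing time (a new reading comes with each control period).
- eyes.snapshot(name): name is "scene" or "top" or "wrist"; returns a dict with "img" (420x560x3 uint8, red, green, blue), "depth" (420x560 float32, m along the optical axis (not along the pixel's ray), 0 where there is no reading), "fx", "fy", "cx", "cy" (pixels), "rvec" (rotation vector, rad) and "tvec" (3), from world to camera coordinates, as OpenCV has them. Camera axes: x right, y down, z forward; pixel columns grow to the right and rows downward; lengths in m; the calibration is good to about 2 mm. A picture is of the moment at which its call begins.
- sign_off(): hands the job in; it is judged then, once.
The state is a dict: "clock": time; "qpos": joint angles; "dq": joint speeds; "effort": joint torques, N m; "tcp_pos": TCP position; "eef_rot": TCP orientation; "ft_force": force on the tool from outside, world axes, zero at the start; "ft_torque": the same for the moment, N m; "finger_gap": opening from 0.0 (shut) to 1.0 (fully open); "finger_force": force on a finger pad.
Only numpy, scipy, OpenCV 4.12 (cv2) and the standard library are available. Lean on these libraries where they do the work, as an engineer would, in place of code of your own. Each camera call takes 0.05 s, during which the arm holds its last target. There are 200 camera calls.

TASK

Make up the petty-cash box for the day: first lay the receipt book flat on the bottom of the box, then seat the empty coin tray level on its ledges over the book. After that lay the roll of coins in the tray's large compartment, lay the stamp in its middle-sized compartment and stand the finger-moistener pot upright in its smallest one. Let go of everything and leave the bottle, the pen cup and the stapler where they are.

Things in the scene. Friction and masses are not known exactly. Their poses are not given: they have to be found in the camera images.
- cashbox: Open blue steel cash box, fixed. Outside 166 (x) x 226 (y) x 70 mm high, walls and floor 3 mm. On each short (y) end is a ledge for the tray, 18 mm wide, its top 38 mm above the desk; between them the floor is open for 184 mm. The lid is folded back on the desk on the +x side, no higher than the walls, out to 240 mm. Origin: centre of the underside, on the desk; y along the long side, z up.
- tray_grip (a point): Loose grey coin tray, 146 (x) x 206 (y), 26 mm high, 0.2 kg; fits the box either way, 7 mm play. Point: its centre, 36 mm above its underside, in the grip rib (along x, 64 long, 8 thick, top 10 mm above the point). Compartments (x by y mm, centre from the point): large 141x96 (0,52), middle 82x96 (-29,-52), smallest 56x96 (42,-52), floors 33.5 mm below it. Seated: point 74 mm above the desk.
- book_center (a point): Loose receipt book with hard grey covers and a black spine tape at one end, lying flat: 56 (x) x 125 (y) x 14 mm thick, 0.09 kg. This point: its centre, 7 mm up; z is across its thickness, up.
- roll_center (a point): Loose paper-wrapped roll of coins, a cylinder 21 mm in diameter and 72 mm long, lying on its side with its axis along its own y, about 0.12 kg; it may roll when nudged. This point: its centre, 10.5 mm above what it lies on.
- stamp_center (a point): Loose self-inking office stamp lying on its broad side: 36 (x) x 55 (y) x 24 mm high, black foot and grey body, 0.05 kg. This point: its centre, 12 mm up.
- pot_center (a point): Loose finger-moistener pot, an upright white round pot 40 mm in diameter with a low grey sponge dome on it: the pot is 22 mm high (the soft-looking dome above that, to 26.5 mm, is not solid), 0.05 kg. This point: its centre, 11 mm up.
- bottle_mid (a point): Bystander: clear water bottle, 64 mm in diameter, 200 mm high, standing. This point: its axis, 100 mm up.
- pencup_mid (a point): Bystander: square dark steel pen cup, 85 x 85 x 95 mm, with pens standing in it to 155 mm. This point: its axis, 48 mm up.
- stapler_mid (a point): Bystander: black stapler, 36 (x) x 140 (y) x 50 mm high. This point: its middle, 25 mm up.
There are look-alikes about, which are no part of the job. Leave any blue, purple or red look-alike of the part that bears stamp_center alone.

How it is judged:
On the way, in this order (a step that is already met when the one before it is completed fails the run):
1. the receipt book lies flat on the bottom of the box (x of book_center in the frame of cashbox between -0.056 and 0.056 m and y of book_center in the frame of cashbox between -0.084 and 0.084 m and z of book_center in the frame of cashbox between 0.005 and 0.016 m and angle between book_center's own z axis and vertical below 0.1 rad), for 0.2 s.
2. the tray, still empty, is seated level on the ledges over the book (all of step 1 and x of tray_grip in the frame of cashbox between -0.01 and 0.01 m and y of tray_grip in the frame of cashbox between -0.01 and 0.01 m and z of tray_grip in the frame of cashbox between 0.07 and 0.078 m and angle between tray_grip's own z axis and vertical below 0.05 rad and distance between each of roll_center, stamp_center, pot_center and tray_grip above 0.12 m), for 0.2 s.
3. the coin roll is in the large, the stamp in the middle-sized and the pot in the smallest compartment of the seated tray (x of tray_grip in the frame of cashbox between -0.01 and 0.01 m and y of tray_grip in the frame of cashbox between -0.01 and 0.01 m and z of tray_grip in the frame of cashbox between 0.07 and 0.078 m and angle between tray_grip's own z axis and vertical below 0.05 rad and x of roll_center in the frame of tray_grip between -0.062 and 0.062 m and y of roll_center in the frame of tray_grip between 0.012 and 0.092 m and z of roll_center in the frame of tray_grip between -0.03 and -0.017 m and x of stamp_center in the frame of tray_grip between -0.056 and 0 m and y of stamp_center in the frame of tray_grip between -0.085 and -0.018 m and z of stamp_center in the frame of tray_grip between -0.029 and -0.015 m and x of pot_center in the frame of tray_grip between 0.028 and 0.056 m and y of pot_center in the frame of tray_grip between -0.084 and -0.02 m and z of pot_center in the frame of tray_grip between -0.029 and -0.017 m and angle between pot_center's own z axis and vertical below 0.12 rad), for 0.2 s.
At the end, for the whole second after the job is handed in: Book flat anywhere on the box floor; tray level on both ledges, within 10 mm of the box centre; roll lying on the floor of the large, stamp lying in the middle-sized, pot upright in the smallest compartment; all released, at rest (under 20 mm/s) (all of step 1 and all of step 3 and linear speed of each of tray, roll, stamp, pot below 0.02 m/s); the robot touches nothing.
It fails at once if the bottle, the pen cup or the stapler is moved by more than 30 mm (distance of any of bottle_mid, pencup_mid, stapler_mid from where it was at the start of the episode above 0.03 m).
It also fails if it takes over 115 s, if anything falls off the work surface, if the arm or the gripper's body presses on something with over 40 N, if the wrist force passes 120 N, or if a joint passes its speed limit or range.

## Working session

There is one attempt and no reset: what is moved stays moved. The work goes in short steps, Python scripts to look and compute and a tool call to move; the robot and the scene stay as the last step left them, time stands still between calls to the robot, and variables do not carry over. Pictures are saved under pics/ and viewed, at most 14 in all, crops included, and the job is handed in when it is done.

Besides the shell and the picture viewer there is one more tool, called after "Request:" as name(argument=value, ...) on one line, values as JSON. move_arm: Moves the arm, as the interface text tells. Its arguments: {"type":"object","properties":{"delta_pos":{"type":"array"},"rotation":{"type":"array"},"fingers":{"type":"array"},"force":{"type":"number"}},"required":["delta_pos","rotation","fingers"]}

```bash
mkdir -p pics; cat > h.py <<'E'
import numpy as np, cv2
from rig import arm, eyes, sign_off
def snap(name,fn=None):
    s=eyes.snapshot(name); R=cv2.Rodrigues(np.array(s['rvec'],float))[0]; t=np.array(s['tvec'],float).ravel()
    d=s['depth']; v,u=np.mgrid[:d.shape[0],:d.shape[1]]
    c=np.stack([(u-s['cx'])/s['fx']*d,(v-s['cy'])/s['fy']*d,d],-1)
    s['P']=(c-t)@R; s['P'][d==0]=np.nan; s['cam']=-R.T@t
    if fn: cv2.imwrite('pics/'+fn,s['img'][:,:,::-1])
    return s
E
python3 - <<'E'
from h import *
s=snap('top','top0.png'); print(s['cam'],s['fx']); np.savez('top0.npz',P=s['P'],img=s['img'])
s=snap('scene','sc0.png'); print(s['cam']); np.savez('sc0.npz',P=s['P'],img=s['img'])
print(arm.read_state())
E
```

```text
[0.29558952 0.00807778 1.13686239] 423.954657215826
[1.53037383 0.34703127 1.07543299]
{'clock': 0.1, 'qpos': array([-1.29049781e+00,  4.94101000e-01,  1.34606194e+00, -5.61152951e-06,
        1.30249408e+00, -9.55145831e-02]), 'dq': array([ 0.00062952, -0.00073996,  0.00052705, -0.00028391,  0.00057393,
        0.00111319]), 'effort': array([ 1.53464342e-03, -8.83589888e+01, -3.84565115e+01,  2.35871534e-05,
        5.16713073e-03, -2.62658307e-05]), 'tcp_pos': array([ 0.22929756, -0.5810768 ,  0.2307748 ]), 'eef_rot': array([-3.14053263e+00, -9.61227759e-05,  3.75814544e-01]), 'ft_force': array([0.77537295, 1.06386438, 0.35727598]), 'ft_torque': array([0.03401013, 0.00938836, 0.04199407]), 'finger_force': 0.0, 'finger_gap': 0.9989089420710894}
```

View pics/top0.png

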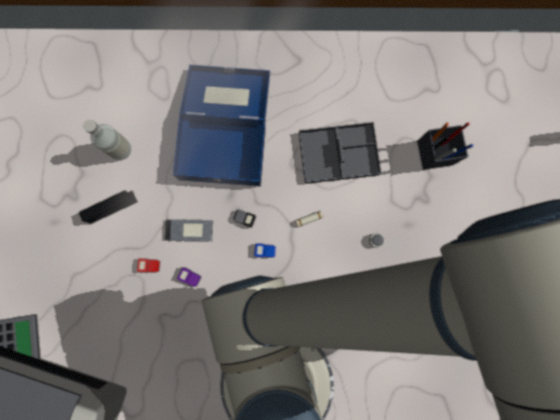

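View pics/sc0.png

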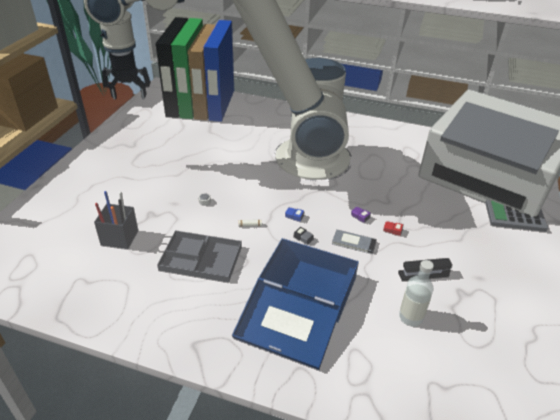

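The top view has +x up and +y left. It shows the box near (220,150), its lid at (228,95), the tray at (340,153), the book at (190,230) and the dark stamp at (245,218). The roll is at (308,218), the pot at (373,240), the pen cup at (443,148), the stapler at (108,207) and the bottle at (110,142).

```bash
python3 - <<'E'
from h import *
z=np.load('top0.npz');P=z['P'];img=z['img']
def rect(name,u0,v0,u1,v1,zl,zh):
    p=P[v0:v1,u0:u1].reshape(-1,3); p=p[(p[:,2]>zl)&(p[:,2]<zh)]
    (c,(w,h),a)=cv2.minAreaRect(p[:,:2].astype(np.float32)*1000)
    print(name,len(p),'c',np.round(c,1),'wh',round(w,1),round(h,1),'ang',round(a,1),'zmed',np.round(np.median(p[:,2])*1000,1),'mean',np.round(p[:,:2].mean(0)*1000,1))
rect('box',165,112,275,195,.055,.085)
rect('boxall',165,60,275,195,.045,.085)
rect('tray',290,115,382,190,.015,.06)
rect('rib',310,125,370,180,.038,.06)
rect('book',155,212,220,248,.008,.03)
rect('stamp',228,204,262,232,.012,.04)
rect('roll',288,205,328,233,.008,.04)
rect('pot',358,230,388,250,.012,.04)
rect('bottle',80,115,135,165,.03,.3)
rect('cup',415,120,475,170,.06,.2)
rect('stapler',75,188,138,225,.03,.08)
c=img[50:270,150:400,::-1]; cv2.imwrite('pics/c0.png',cv2.resize(c,None,fx=3,fy=2.7,interpolation=cv2.INTER_CUBIC)[:594])
E
```

```text
box 840 c [614.1 153.7] wh 227.0 191.3 ang 86.5 zmed 67.8 mean [626.7 159.7]
boxall 1227 c [643.  151.5] wh 226.5 252.1 ang 86.0 zmed 63.2 mean [634.8 162.6]
tray 700 c [ 606.7 -166.1] wh 147.1 207.4 ang 7.1 zmed 24.4 mean [ 610.4 -174. ]
rib 83 c [ 606.5 -165.9] wh 63.1 10.7 ang 7.2 zmed 44.4 mean [ 607.1 -165.5]
book 986 c [392.1 238.2] wh 125.9 56.0 ang 89.0 zmed 13.8 mean [392.1 237.6]
stamp 273 c [424.9  89.8] wh 56.0 35.2 ang 71.3 zmed 23.1 mean [424.1  88.3]
roll 212 c [425.3 -83.3] wh 21.1 72.1 ang 22.2 zmed 18.6 mean [424.5 -83.2]
pot 184 c [ 368.7 -261.7] wh 37.0 38.0 ang 1.0 zmed 23.8 mean [ 368.8 -260.8]
bottle 1017 c [611.2 431.2] wh 55.9 64.0 ang 55.9 zmed 129.1 mean [605.3 423.5]
cup 978 c [ 611.7 -430.3] wh 86.4 88.0 ang 9.1 zmed 89.5 mean [ 610.5 -428.2]
stapler 676 c [450.6 452.9] wh 34.1 135.8 ang 26.6 zmed 48.9 mean [449.6 450.5]
```

View pics/c0.png

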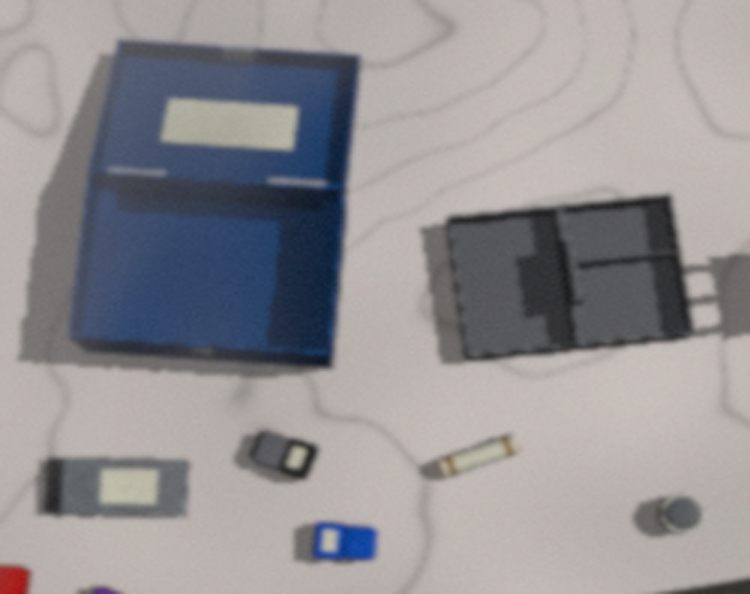

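The crop shows the large compartment on the tray's +y side, the middle one at lower right (-x) and the smallest at upper right (+x). The tray is therefore oriented like the box. Next I refine the box pose and plan the first moves.

```bash
cat >> h.py <<'E'
from scipy.spatial.transform import Rotation as Ro
def go(*wps):
    "wps: (x,y,z,yawdeg); prints tool-frame shift and rotvec from the current pose"
    st=arm.read_state(); R=Ro.from_euler('xyz',st['eef_rot']); p=st['tcp_pos']
    print('now',np.round(p,4),np.round(np.degrees(st['eef_rot']),2),'t',st['clock'],'gap',round(st['finger_gap'],3),'F',np.round(st['ft_force'],1))
    for w in wps:
        T=Ro.from_euler('xyz',[np.pi,0,np.radians(w[3])])
        print(w,np.round(R.inv().apply(np.array(w[:3])-p),4),np.round((R.inv()*T).as_rotvec(),4))
E
python3 - <<'E'
from h import *
z=np.load('top0.npz');P=z['P']
p=P[60:195,165:275].reshape(-1,3); p=p[np.isfinite(p[:,0])]
q=p[(p[:,2]>.062)&(p[:,2]<.078)]
# front wall: min x per y-bin ; side walls: min/max y per x-bin
def fit(a,b,ext,lo,hi,n):
    e=np.linspace(lo,hi,n+1);A=[];B=[]
    for i in range(n):
        m=(a>=e[i])&(a<e[i+1])
        if m.sum(): A.append((e[i]+e[i+1])/2);B.append(ext(b[m]))
    k=np.polyfit(A,B,1); r=np.array(B)-np.polyval(k,A); m=abs(r)<.004
    k=np.polyfit(np.array(A)[m],np.array(B)[m],1); print(np.degrees(np.arctan(k[0])),k,m.sum(),n); return k
x,y=q[:,0],q[:,1]
f=fit(y,x,np.min,.06,.24,20)
s1=fit(x,y,np.min,.54,.67,14); s2=fit(x,y,np.max,.54,.67,14)
f2=[]
for yy in (.1,.15,.2):
    m=abs(y-yy)<.006; print(yy,np.round(np.sort(x[m]),3))
np.set_printoptions(linewidth=200)
m=(abs(p[:,1]-.15)<.004);o=p[m];o=o[np.argsort(o[:,0])];print(np.round(o[::3,[0,2]]*1000).astype(int).tolist())
go((.45,-.35,.2,45),(.5,-.05,.2,80),(.392,.238,.1,89))
E
```

```text
3.9848434069704353 [0.06966099 0.51056683] 20 20
-4.024354692361793 [-0.07035397  0.08423191] 14 14
-3.9853271675585242 [-0.06966948  0.30885101] 14 14
0.1 [0.517 0.518 0.518 0.519 0.519 0.519 0.519 0.681 0.681 0.681 0.681 0.682
 0.682 0.682 0.683 0.683 0.683 0.684 0.687 0.687 0.689]
0.15 [0.52  0.521 0.522 0.522 0.522 0.523 0.524 0.524 0.524 0.524 0.684 0.685
 0.686 0.686 0.686 0.687 0.688 0.689 0.689 0.689 0.689 0.69 ]
0.2 [0.524 0.525 0.525 0.525 0.526 0.526 0.527 0.686 0.687 0.688 0.689 0.689
 0.689 0.689 0.691 0.691 0.691 0.691 0.693 0.694 0.695 0.695 0.695]
[[492, -1], [494, 1], [497, 2], [499, 2], [502, 1], [505, 4], [508, -1], [510, 5], [513, 2], [516, 1], [519, 57], [519, 0], [520, 73], [521, 32], [521, 4], [522, 55], [522, 54], [522, 40], [524, 69], [538, 3], [541, 2], [544, 0], [547, 0], [550, 1], [553, 0], [555, 3], [558, 0], [561, 1], [564, -1], [566, 1], [569, 2], [572, 1], [575, 1], [579, 5], [582, 8], [585, 5], [588, 3], [591, 6], [594, 4], [597, 3], [600, 2], [603, 0], [607, -1], [609, 0], [612, 0], [615, -1], [617, 4], [622, 5], [625, 4], [628, 4], [630, 6], [633, 4
[... 498 characters left out ...]
4], [767, 23], [771, 22], [774, 20], [777, 21], [780, 21], [784, 18], [789, 21], [793, 17], [798, 14], [800, 14], [803, 14], [808, 11], [811, 10], [814, 9], [816, 12], [821, 8], [825, 6], [831, 6], [837, -1], [838, 16], [838, 2], [839, 20], [839, 7], [840, 5], [843, 29], [860, 1], [863, 1], [866, 1], [869, 0], [873, 0], [877, -2], [879, 0]]
now [ 0.2293 -0.5811  0.2308] [-1.7994e+02 -1.0000e-02  2.1530e+01] t 0.1 gap 0.999 F [0.8 1.1 0.4]
(0.45, -0.35, 0.2, 45) [ 0.2901 -0.1339  0.0309] [-1.000e-03 -3.000e-04 -4.096e-01]
(0.5, -0.05, 0.2, 80) [ 0.4467 -0.3946  0.0312] [-9.0000e-04 -6.0000e-04 -1.0204e+00]
(0.392, 0.238, 0.1, 89) [ 0.452  -0.7021  0.1316] [-9.0000e-04 -7.0000e-04 -1.1775e+00]
```

Request:
move_arm(delta_pos=[[0.29, -0.134, 0.03], [0.29, -0.134, 0.03], [0.29, -0.134, 0.03], [0.29, -0.134, 0.03], [0.29, -0.134, 0.03], [0.29, -0.134, 0.03], [0.29, -0.134, 0.03], [0.447, -0.395, 0.03]], rotation=[[0, 0, -0.41], [0, 0, -0.41], [0, 0, -0.41], [0, 0, -0.41], [0, 0, -0.41], [0, 0, -0.41], [0, 0, -0.41], [0, 0, -1.02]], fingers=[1, 1, 1, 1, 1, 1, 1, 1], force=40)

```text
clock: 0.77
tcp_pos: [0.4418, -0.33, 0.2029]
eef_rot: [3.14, -0.0, 0.908]
ft_force: [0.4, 1.1, -0.9]
finger_gap: 0.999
finger_force: 0.0
```

```bash
python3 -c "
from h import *
go((.5,-.05,.2,80),(.45,.13,.15,89),(.392,.238,.1,89))"
```

```text
now [ 0.4418 -0.33    0.2029] [ 1.7993e+02 -1.0000e-02  5.2000e+01] t 0.7667 gap 0.999 F [ 0.4  1.1 -0.9]
(0.5, -0.05, 0.2, 80) [ 0.2565 -0.1265  0.0028] [ 1.300e-03  1.000e-04 -4.887e-01]
(0.45, 0.13, 0.15, 89) [ 0.3676 -0.2768  0.0527] [ 1.300e-03  2.000e-04 -6.457e-01]
(0.392, 0.238, 0.1, 89) [ 0.417  -0.389   0.1025] [ 1.300e-03  2.000e-04 -6.457e-01]
```

Request:
move_arm(delta_pos=[[0.256, -0.126, 0], [0.256, -0.126, 0], [0.256, -0.126, 0], [0.256, -0.126, 0], [0.256, -0.126, 0], [0.256, -0.126, 0], [0.256, -0.126, 0], [0.417, -0.389, 0.1]], rotation=[[0, 0, -0.646], [0, 0, -0.646], [0, 0, -0.646], [0, 0, -0.646], [0, 0, -0.646], [0, 0, -0.646], [0, 0, -0.646], [0, 0, -0.646]], fingers=[1, 1, 1, 1, 1, 1, 1, 1])

```text
clock: 1.43
tcp_pos: [0.486, -0.0125, 0.1923]
eef_rot: [3.136, 0.001, 1.557]
ft_force: [1.0, 0.0, -0.3]
finger_gap: 0.999
finger_force: 0.0
```

```bash
python3 -c "
from h import *
go((.392,.238,.08,89))"
```

```text
now [ 0.486  -0.0125  0.1923] [1.7967e+02 4.0000e-02 8.9240e+01] t 1.4333 gap 0.999 F [ 1.   0.  -0.3]
(0.392, 0.238, 0.08, 89) [ 0.2493 -0.098   0.1116] [0.0058 0.0006 0.0041]
```

Request:
move_arm(delta_pos=[[0.249, -0.098, 0.111], [0.249, -0.098, 0.111], [0.249, -0.098, 0.111], [0.249, -0.098, 0.111], [0.249, -0.098, 0.111], [0.249, -0.098, 0.111], [0.249, -0.098, 0.111], [0.249, -0.098, 0.111]], rotation=[[0, 0, 0.004], [0, 0, 0.004], [0, 0, 0.004], [0, 0, 0.004], [0, 0, 0.004], [0, 0, 0.004], [0, 0, 0.004], [0, 0, 0.004]], fingers=[1, 1, 1, 1, 1, 1, 1, 1])

```text
clock: 2.1
tcp_pos: [0.3843, 0.2403, 0.0776]
eef_rot: [-3.138, 0.001, 1.557]
ft_force: [-0.6, -1.9, 0.4]
finger_gap: 1.004
finger_force: 0.0
```

```bash
python3 -c "
from h import *
s=snap('wrist','w1.png')
go((.392,.238,.0,89))
P=s['P'];p=P.reshape(-1,3);m=(p[:,2]>.009)&(p[:,2]<.02)&(abs(p[:,1]-.238)<.09)&(abs(p[:,0]-.392)<.05);print(m.sum(),cv2.minAreaRect(p[m][:,:2].astype(np.float32)*1000))"
```

```text
now [0.3856 0.2385 0.0785] [-1.7986e+02  5.0000e-02  8.9240e+01] t 2.15 gap 0.999 F [0.7 0.1 0.2]
(0.392, 0.238, 0.0, 89) [-0.0003  0.0066  0.0785] [-0.0025  0.001   0.0041]
14108 ((394.28448486328125, 237.70736694335938), (124.52838134765625, 56.119075775146484), 89.29898071289062)
```

View pics/w1.png

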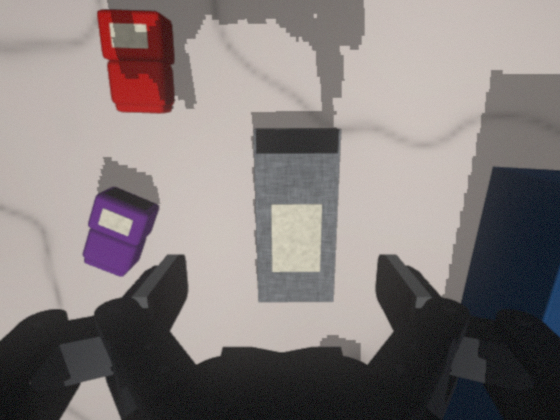

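The wrist view shows the book at (297,215), between the fingers at about (165,290) and (400,290). It is a few mm off centre, which I correct on the way down.

Request:
move_arm(delta_pos=[[0, 0.0075, 0.035], [0, 0.0075, 0.055], [0, 0.0075, 0.07], [0, 0.0075, 0.0765], [0, 0.0075, 0.0765], [0, 0.0075, 0.0765], [0, 0.0075, 0.0765]], rotation=[[0, 0, 0], [0, 0, 0], [0, 0, 0], [0, 0, 0], [0, 0, 0], [0, 0, 0], [0, 0, 0]], fingers=[1, 1, 1, 1, 1, 1, 1])

```text
clock: 2.73
tcp_pos: [0.3958, 0.2361, 0.0042]
eef_rot: [3.141, -0.0, 1.552]
ft_force: [0.5, -0.4, 0.1]
finger_gap: 1.002
finger_force: 0.0
```

Request:
move_arm(delta_pos=[[0, 0, 0.002], [0, 0, 0.002], [0, 0, 0.002], [0, 0, 0.002], [0, 0, 0.002], [0, 0, 0.002], [0, 0, 0.002], [0, 0, 0.002]], rotation=[[0, 0, 0], [0, 0, 0], [0, 0, 0], [0, 0, 0], [0, 0, 0], [0, 0, 0], [0, 0, 0], [0, 0, 0]], fingers=[0.8, 0.7, 0.6, 0.5, 0.5, 0.5, 0.5, 0.5], force=40)

```text
clock: 3.4
tcp_pos: [0.3955, 0.2362, 0.002]
eef_rot: [3.141, -0.0, 1.553]
ft_force: [-1.0, -1.7, 11.6]
finger_gap: 0.645
finger_force: 40.1
```

```bash
python3 -c "
from h import *
s=snap('wrist','w2.png')
go((.393,.238,.16,89),(.6045,.154,.16,86))
print(arm.read_state()['finger_force'])"
```

```text
now [0.3955 0.2362 0.0019] [ 1.7995e+02 -2.0000e-02  8.8980e+01] t 3.45 gap 0.644 F [ 0.6 -1.9 11.6]
(0.393, 0.238, 0.16, 89) [ 0.0018 -0.0023 -0.1581] [ 0.0009 -0.0003 -0.0004]
(0.6045, 0.154, 0.16, 86) [-0.0784  0.2106 -0.1579] [ 0.0009 -0.0004  0.052 ]
40.09032368659973
```

View pics/w2.png

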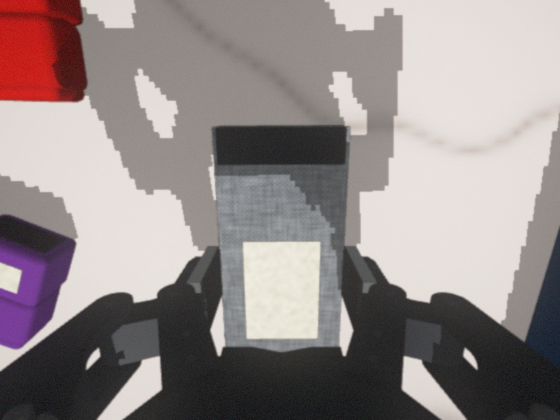

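The wrist view shows the book held square between the pads, at about (210,275) and (355,275).

Request:
move_arm(delta_pos=[[0, 0, -0.03], [0, 0, -0.07], [0, 0, -0.11], [0, 0, -0.15], [0, 0, -0.158], [-0.02, 0.06, -0.158], [-0.05, 0.14, -0.158], [-0.078, 0.21, -0.158]], rotation=[[0, 0, 0], [0, 0, 0], [0, 0, 0], [0, 0, 0], [0, 0, 0], [0, 0, 0.05], [0, 0, 0.05], [0, 0, 0.05]], fingers=[0.5, 0.5, 0.5, 0.5, 0.5, 0.5, 0.5, 0.5])

```text
clock: 4.12
tcp_pos: [0.5132, 0.1912, 0.1601]
eef_rot: [3.14, -0.0, 1.504]
ft_force: [-0.3, 0.9, -0.3]
finger_gap: 0.642
finger_force: 44.8
```

```bash
python3 -c "
from h import *
go((.6045,.154,.16,86))"
```

```text
now [0.5132 0.1912 0.1601] [ 1.7993e+02 -3.0000e-02  8.6160e+01] t 4.1167 gap 0.642 F [-0.3  0.9 -0.3]
(0.6045, 0.154, 0.16, 86) [-0.031   0.0936  0.0002] [ 0.0012 -0.0005  0.0028]
```

Request:
move_arm(delta_pos=[[-0.031, 0.085, 0], [-0.031, 0.085, 0], [-0.031, 0.085, 0], [-0.031, 0.085, 0], [-0.031, 0.085, 0.03], [-0.031, 0.085, 0.06], [-0.031, 0.085, 0.06], [-0.031, 0.085, 0.06]], rotation=[[0, 0, 0], [0, 0, 0], [0, 0, 0], [0, 0, 0], [0, 0, 0], [0, 0, 0], [0, 0, 0], [0, 0, 0]], fingers=[0.5, 0.5, 0.5, 0.5, 0.5, 0.5, 0.5, 0.5])

```text
clock: 4.78
tcp_pos: [0.5929, 0.1551, 0.0986]
eef_rot: [-3.138, 0.001, 1.503]
ft_force: [0.9, 0.4, 1.1]
finger_gap: 0.641
finger_force: 44.8
```

```bash
python3 -c "
from h import *
go((.6045,.154,.007,86))"
```

```text
now [0.5929 0.1551 0.0986] [-1.7979e+02  4.0000e-02  8.6130e+01] t 4.7833 gap 0.641 F [0.9 0.4 1.1]
(0.6045, 0.154, 0.007, 86) [-0.0002  0.012   0.0916] [-0.0036  0.0008  0.0023]
```

Request:
move_arm(delta_pos=[[0, 0.011, 0.02], [0, 0.011, 0.04], [0, 0.011, 0.06], [0, 0.011, 0.08], [0, 0.011, 0.0905], [0, 0.011, 0.0905], [0, 0.011, 0.0905], [0, 0.011, 0.0905]], rotation=[[0, 0, 0], [0, 0, 0], [0, 0, 0], [0, 0, 0], [0, 0, 0], [0, 0, 0], [0, 0, 0], [0, 0, 0]], fingers=[0.5, 0.5, 0.5, 0.5, 0.5, 0.5, 0.5, 0.5])

```text
clock: 5.45
tcp_pos: [0.6066, 0.1544, 0.0106]
eef_rot: [3.139, -0.0, 1.503]
ft_force: [0.1, -0.8, -0.1]
finger_gap: 0.643
finger_force: 44.8
```

```bash
python3 -c "
from h import *
go((.6045,.154,.006,86))"
```

```text
now [0.6066 0.1544 0.0106] [ 1.7988e+02 -3.0000e-02  8.6120e+01] t 5.45 gap 0.643 F [ 0.1 -0.8 -0.1]
(0.6045, 0.154, 0.006, 86) [-0.0006 -0.002   0.0045] [ 0.0021 -0.0005  0.002 ]
```

Lower the last few mm, release, and go straight up.

Request:
move_arm(delta_pos=[[0, 0, 0.0045], [0, 0, 0.0045], [0, 0, 0.0045], [0, 0, 0.0045], [0, 0, 0.0045], [0, 0, 0.0045], [0, 0, 0.0045], [0, 0, 0.0045]], rotation=[[0, 0, 0], [0, 0, 0], [0, 0, 0], [0, 0, 0], [0, 0, 0], [0, 0, 0], [0, 0, 0], [0, 0, 0]], fingers=[0.5, 0.5, 0.5, 0.75, 0.85, 0.85, 0.85, 0.85])

```text
clock: 6.12
tcp_pos: [0.6055, 0.1541, 0.0042]
eef_rot: [-3.141, 0.0, 1.503]
ft_force: [-0.2, -0.2, 0.3]
finger_gap: 0.85
finger_force: 0.0
```

Request:
move_arm(delta_pos=[[0, 0, -0.03], [0, 0, -0.07], [0, 0, -0.11], [0, 0, -0.15], [0, 0, -0.17], [0.05, 0, -0.17], [0, 0, -0.17], [0, 0, -0.17]], rotation=[[0, 0, 0], [0, 0, 0], [0, 0, 0], [0, 0, 0], [0, 0, 0], [0, 0, 0], [0, 0, 0], [0, 0, 0]], fingers=[0.85, 0.85, 0.85, 0.85, 0.7, 0.5, 0.5, 0.5])

```text
clock: 6.78
tcp_pos: [0.6046, 0.1546, 0.1747]
eef_rot: [3.141, 0.001, 1.508]
ft_force: [0.1, -2.6, -0.7]
finger_gap: 0.505
finger_force: 0.0
```

```bash
python3 -c "
from h import *
s=snap('wrist')
p=s['P'].reshape(-1,3);b=np.array([.6045,.154]);q=p.copy();c,sn=np.cos(np.radians(4)),np.sin(np.radians(4));d=p[:,:2]-b
q[:,0]=c*d[:,0]-sn*d[:,1];q[:,1]=sn*d[:,0]+c*d[:,1]
m=(q[:,2]>.0125)&(q[:,2]<.022)&(abs(q[:,0])<.07)&(abs(q[:,1])<.085);print(m.sum(),cv2.minAreaRect(q[m][:,:2].astype(np.float32)*1000),np.median(q[m][:,2]))
go((.6,.0,.17,50),(.6005,-.1665,.13,7.1))"
```

```text
7261 ((1.8906517028808594, 1.5279579162597656), (56.139183044433594, 124.22579193115234), 0.31476157903671265) 0.01686966516637201
now [0.6049 0.1542 0.1744] [-1.7999e+02  4.0000e-02  8.6210e+01] t 6.8333 gap 0.496 F [-0.1 -0.1 -0.8]
(0.6, 0.0, 0.17, 50) [-0.1542  0.0053  0.0045] [0.     0.0008 0.632 ]
(0.6005, -0.1665, 0.13, 7.1) [-0.3203  0.0168  0.0447] [4.0000e-04 8.0000e-04 1.3808e+00]
```

The book lies flat and centred in the box. Next is the tray.

Request:
move_arm(delta_pos=[[-0.04, 0.001, 0], [-0.08, 0.002, 0], [-0.12, 0.004, 0], [-0.16, 0.006, 0], [-0.2, 0.009, 0], [-0.24, 0.012, 0], [-0.28, 0.014, 0], [-0.32, 0.017, 0]], rotation=[[0, 0, 0.12], [0, 0, 0.24], [0, 0, 0.36], [0, 0, 0.48], [0, 0, 0.6], [0, 0, 0.72], [0, 0, 0.84], [0, 0, 0.96]], fingers=[0.5, 0.5, 0.5, 0.5, 0.5, 0.5, 0.5, 0.5])

```text
clock: 7.5
tcp_pos: [0.6002, -0.1686, 0.1742]
eef_rot: [-3.141, 0.0, 0.536]
ft_force: [1.6, 0.6, 0.8]
finger_gap: 0.501
finger_force: 0.0
```

```bash
python3 -c "
from h import *
go((.6006,-.1667,.12,7.1))"
```

```text
now [ 0.6002 -0.1686  0.1742] [-1.7998e+02  1.0000e-02  3.0700e+01] t 7.5 gap 0.501 F [1.6 0.6 0.8]
(0.6006, -0.1667, 0.12, 7.1) [ 0.0014 -0.0015  0.0542] [-3.000e-04  3.000e-04  4.118e-01]
```

Request:
move_arm(delta_pos=[[0.001, -0.0015, 0.015], [0.001, -0.0015, 0.03], [0.001, -0.0015, 0.054], [0.001, -0.0015, 0.054], [0.001, -0.0015, 0.054], [0.001, -0.0015, 0.054], [0.001, -0.0015, 0.054], [0.001, -0.0015, 0.054]], rotation=[[0, 0, 0.412], [0, 0, 0.412], [0, 0, 0.412], [0, 0, 0.412], [0, 0, 0.412], [0, 0, 0.412], [0, 0, 0.412], [0, 0, 0.412]], fingers=[0.5, 0.5, 0.5, 0.5, 0.5, 0.5, 0.5, 0.5])

```text
clock: 8.17
tcp_pos: [0.6013, -0.1647, 0.121]
eef_rot: [3.141, -0.001, 0.132]
ft_force: [0.1, 0.1, 0.4]
finger_gap: 0.499
finger_force: 0.0
```

```bash
python3 -c "
from h import *
s=snap('wrist','w3.png')
p=s['P'].reshape(-1,3);m=(p[:,2]>.038)&(p[:,2]<.055)&(abs(p[:,0]-.6065)<.05)&(abs(p[:,1]+.166)<.03);print(m.sum(),cv2.minAreaRect(p[m][:,:2].astype(np.float32)*1000),p[m].mean(0))
go((.6006,-.1667,.024,7.1))"
```

```text
1037 ((608.9873046875, -166.15403747558594), (63.52823257446289, 10.563763618469238), 7.355926036834717) [ 0.61056222 -0.16597955  0.04520134]
now [ 0.6013 -0.1646  0.121 ] [ 1.7997e+02 -6.0000e-02  7.5500e+00] t 8.2167 gap 0.498 F [-0.  -0.1 -1.1]
(0.6006, -0.1667, 0.024, 7.1) [-0.0011  0.0019  0.097 ] [ 0.0005 -0.001   0.0079]
```

View pics/w3.png

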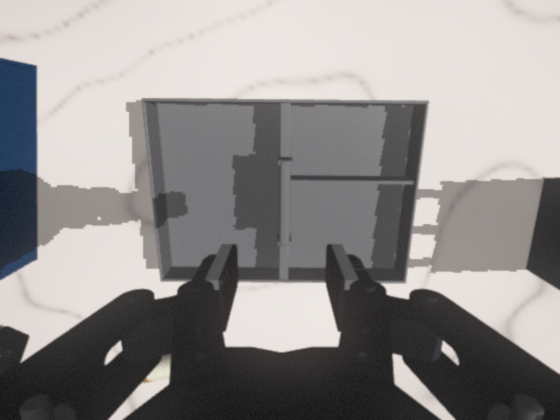

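The wrist view shows the rib at about (285,190), between the fingers at (225,280) and (340,280). Its divider runs right at row 180, clear of the grip spot.

Request:
move_arm(delta_pos=[[0, 0.0015, 0.03], [0, 0.0015, 0.055], [0, 0.0015, 0.08], [0, 0.0015, 0.097], [0, 0.0015, 0.097], [0, 0.0015, 0.097], [0, 0.0015, 0.097], [0, 0.0015, 0.097]], rotation=[[0, 0, 0.008], [0, 0, 0.008], [0, 0, 0.008], [0, 0, 0.008], [0, 0, 0.008], [0, 0, 0.008], [0, 0, 0.008], [0, 0, 0.008]], fingers=[0.5, 0.5, 0.5, 0.5, 0.5, 0.5, 0.5, 0.5])

```text
clock: 8.88
tcp_pos: [0.6021, -0.1663, 0.0249]
eef_rot: [3.141, -0.002, 0.123]
ft_force: [0.3, -0.3, 0.3]
finger_gap: 0.497
finger_force: 0.0
```

Request:
move_arm(delta_pos=[[0, 0, 0], [0, 0, 0], [0, 0, 0], [0, 0, 0], [0, 0, 0], [0, 0, 0], [0, 0, 0], [0, 0, 0]], rotation=[[0, 0, 0], [0, 0, 0], [0, 0, 0], [0, 0, 0], [0, 0, 0], [0, 0, 0], [0, 0, 0], [0, 0, 0]], fingers=[0.3, 0.15, 0, 0, 0, 0, 0, 0], force=70)

```text
clock: 9.55
tcp_pos: [0.6015, -0.1661, 0.0242]
eef_rot: [3.141, -0.001, 0.123]
ft_force: [-2.2, 1.3, 9.6]
finger_gap: 0.078
finger_force: 69.7
```

```bash
python3 -c "
from h import *
s=arm.read_state();print(s['finger_force'])
s=snap('wrist')
p=s['P'].reshape(-1,3);m=(p[:,2]>.018)&(p[:,2]<.035)&(abs(p[:,0]-.6065)<.1)&(abs(p[:,1]+.166)<.13);print(m.sum(),cv2.minAreaRect(p[m][:,:2].astype(np.float32)*1000))
go((.6006,-.1667,.144,7.1))"
```

```text
69.74646291229874
14755 ((615.3818359375, -164.69358825683594), (132.06832885742188, 207.5209503173828), 6.9851202964782715)
now [ 0.6015 -0.1661  0.0242] [ 1.7997e+02 -6.0000e-02  7.0300e+00] t 9.6 gap 0.079 F [-1.3  1.   9.6]
(0.6006, -0.1667, 0.144, 7.1) [-0.0008  0.0006 -0.1199] [ 0.0005 -0.001  -0.0011]
```

Request:
move_arm(delta_pos=[[0, 0, -0.01], [0, 0, -0.03], [0, 0, -0.06], [0, 0, -0.09], [0, 0, -0.12], [0, 0, -0.12], [0, 0, -0.12], [0, 0, -0.12]], rotation=[[0, 0, 0], [0, 0, 0], [0, 0, 0], [0, 0, 0], [0, 0, 0], [0, 0, 0], [0, 0, 0], [0, 0, 0]], fingers=[0, 0, 0, 0, 0, 0, 0, 0])

```text
clock: 10.27
tcp_pos: [0.6007, -0.1658, 0.1431]
eef_rot: [-3.141, 0.0, 0.123]
ft_force: [0.7, 0.1, -2.1]
finger_gap: 0.079
finger_force: 68.5
```

```bash
python3 -c "
from h import *
s=snap('top')
p=s['P'][100:200,280:400].reshape(-1,3);m=(p[:,2]>.115)&(p[:,2]<.152);o=p[m]
print(cv2.minAreaRect(o[:,:2].astype(np.float32)*1000))
s=snap('wrist')
p=s['P'].reshape(-1,3);m=(p[:,2]>.136)&(p[:,2]<.16)&(p[:,0]>.66);o=p[m];A=np.c_[o[:,:2],np.ones(len(o))];print(len(o),np.linalg.lstsq(A,o[:,2],rcond=None)[0])
# tray tilt in wrist depth: floor
m=(p[:,2]>.11)&(p[:,2]<.132)&(p[:,0]>.64);o=p[m];A=np.c_[o[:,:2],np.ones(len(o))];print(len(o),np.linalg.lstsq(A,o[:,2],rcond=None)[0])
go((.5986,.1546,.144,-4),)"
```

```text
((648.61083984375, -159.80819702148438), (58.201019287109375, 207.3311309814453), 5.935927867889404)
5533 [0.0531335  0.0101855  0.10843247]
31579 [ 0.00990861 -0.00055118  0.11420075]
now [ 0.6003 -0.1657  0.1422] [-1.7994e+02  1.1000e-01  7.0300e+00] t 10.3667 gap 0.07 F [-0.4 -0.7 -1.8]
(0.5986, 0.1546, 0.144, -4) [ 0.0375 -0.3181 -0.0016] [-0.0009  0.0021  0.1926]
```

Request:
move_arm(delta_pos=[[0.003, -0.025, 0], [0.006, -0.055, 0], [0.01, -0.085, 0], [0.014, -0.115, 0], [0.018, -0.145, 0], [0.021, -0.175, 0], [0.025, -0.205, 0], [0.028, -0.235, 0]], rotation=[[0, 0, 0.02], [0, 0, 0.05], [0, 0, 0.08], [0, 0, 0.11], [0, 0, 0.14], [0, 0, 0.17], [0, 0, 0.19], [0, 0, 0.19]], fingers=[0, 0, 0, 0, 0, 0, 0, 0])

```text
clock: 11.03
tcp_pos: [0.5994, 0.0721, 0.1421]
eef_rot: [3.141, 0.002, -0.069]
ft_force: [0.7, 0.3, -1.6]
finger_gap: 0.072
finger_force: 68.6
```

```bash
python3 -c "
from h import *
go((.5985,.1546,.144,-4),)"
```

```text
now [0.5994 0.0721 0.1421] [ 1.7999e+02  1.2000e-01 -3.9400e+00] t 11.0333 gap 0.072 F [ 0.7  0.3 -1.6]
(0.5985, 0.1546, 0.144, -4) [-0.0066 -0.0822 -0.0019] [0.0002 0.002  0.0011]
```

Request:
move_arm(delta_pos=[[-0.0015, -0.02, 0], [-0.003, -0.04, 0], [-0.005, -0.06, 0], [-0.0065, -0.08, 0], [-0.0065, -0.08, 0], [-0.0065, -0.08, 0], [-0.0065, -0.08, 0], [-0.0065, -0.08, 0]], rotation=[[0, 0, 0], [0, 0, 0], [0, 0, 0], [0, 0, 0], [0, 0, 0], [0, 0, 0], [0, 0, 0], [0, 0, 0]], fingers=[0, 0, 0, 0, 0, 0, 0, 0])

```text
clock: 11.7
tcp_pos: [0.5988, 0.1502, 0.1428]
eef_rot: [3.141, 0.001, -0.068]
ft_force: [-0.4, 0.1, -1.8]
finger_gap: 0.078
finger_force: 68.7
```

```bash
python3 -c "
from h import *
s=snap('wrist','w4.png')
p=s['P'].reshape(-1,3);b=np.array([.6045,.154]);c,sn=np.cos(np.radians(4)),np.sin(np.radians(4));d=p[:,:2]-b
q=np.c_[c*d[:,0]-sn*d[:,1],sn*d[:,0]+c*d[:,1],p[:,2]]
def show(n,m): 
    if m.sum(): print(n,m.sum(),np.round(np.percentile(q[m],[1,50,99],axis=0)*1000,1).tolist())
t=(q[:,2]>.128)&(q[:,2]<.15)
show('tray rim y+',t&(q[:,1]>.09)&(q[:,0]>.03));show('tray rim y-',t&(q[:,1]<-.09)&(q[:,0]>.03));show('tray rim x+',t&(q[:,0]>.06)&(abs(q[:,1])<.08))
w=(q[:,2]>.055)&(q[:,2]<.08)
show('box y+',w&(q[:,1]>.09)&(abs(q[:,0])<.07));show('box y-',w&(q[:,1]<-.09)&(abs(q[:,0])<.07));show('box x+',w&(q[:,0]>.05)&(abs(q[:,1])<.08))
go((.5985,.1546,.062,-4),)"
```

```text
tray rim y+ 2788 [[30.5, 91.6, 128.3], [53.5, 96.0, 138.6], [74.0, 98.2, 145.1]]
tray rim y- 2982 [[30.5, -107.5, 128.3], [54.9, -105.2, 139.2], [74.5, -91.5, 145.2]]
tray rim x+ 3504 [[60.7, -78.2, 132.0], [72.9, -3.5, 143.8], [74.6, 78.2, 145.5]]
box x+ 3450 [[82.0, -78.6, 58.5], [84.9, 0.1, 69.6], [90.1, 78.6, 72.2]]
now [0.5989 0.1501 0.1429] [ 1.7998e+02  4.0000e-02 -3.9000e+00] t 11.75 gap 0.076 F [ 0.2 -0.1 -2.4]
(0.5985, 0.1546, 0.062, -4) [-0.0007 -0.0045  0.0809] [0.0003 0.0007 0.0017]
```

View pics/w4.png

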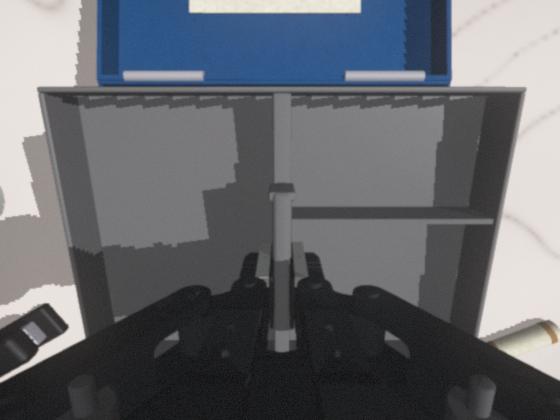

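The wrist view shows the tray hanging level over the box, with its +x rim at row 90 and the box lid behind it. It is about 4.5 mm short in y, which I correct while lowering.

Request:
move_arm(delta_pos=[[-0.0005, -0.0045, 0], [-0.0005, -0.0045, 0.01], [-0.0005, -0.0045, 0.02], [-0.0005, -0.0045, 0.03], [-0.0005, -0.0045, 0.04], [-0.0005, -0.0045, 0.05], [-0.0005, -0.0045, 0.05], [-0.0005, -0.0045, 0.05]], rotation=[[0, 0, 0], [0, 0, 0], [0, 0, 0], [0, 0, 0], [0, 0, 0], [0, 0, 0], [0, 0, 0], [0, 0, 0]], fingers=[0, 0, 0, 0, 0, 0, 0, 0])

```text
clock: 12.42
tcp_pos: [0.5984, 0.1554, 0.0924]
eef_rot: [3.141, 0.002, -0.067]
ft_force: [-0.2, -0.1, -1.9]
finger_gap: 0.077
finger_force: 68.7
```

```bash
python3 -c "
from h import *
go((.5985,.1546,.063,-4),)"
```

```text
now [0.5984 0.1554 0.0924] [ 1.7998e+02  9.0000e-02 -3.8500e+00] t 12.4167 gap 0.077 F [-0.2 -0.1 -1.9]
(0.5985, 0.1546, 0.063, -4) [0.0002 0.0007 0.0294] [0.0003 0.0016 0.0026]
```

Request:
move_arm(delta_pos=[[0, 0.0007, 0.005], [0, 0.0007, 0.01], [0, 0.0007, 0.015], [0, 0.0007, 0.02], [0, 0.0007, 0.025], [0, 0.0007, 0.029], [0, 0.0007, 0.029], [0, 0.0007, 0.029]], rotation=[[0, 0, 0.002], [0, 0, 0.002], [0, 0, 0.002], [0, 0, 0.002], [0, 0, 0.002], [0, 0, 0.002], [0, 0, 0.002], [0, 0, 0.002]], fingers=[0, 0, 0, 0, 0, 0, 0, 0])

```text
clock: 13.08
tcp_pos: [0.5987, 0.1548, 0.0641]
eef_rot: [3.142, 0.0, -0.069]
ft_force: [-0.9, 0.5, -1.7]
finger_gap: 0.076
finger_force: 68.7
```

```bash
python3 -c "
from h import *
go((.5985,.1546,.0622,-4),)"
```

```text
now [0.5987 0.1548 0.0641] [ 1.80e+02  2.00e-02 -3.97e+00] t 13.0833 gap 0.076 F [-0.9  0.5 -1.7]
(0.5985, 0.1546, 0.0622, -4) [-0.0001  0.0002  0.0019] [0.0001 0.0004 0.0006]
```

Request:
move_arm(delta_pos=[[0, 0, 0.002], [0, 0, 0.002], [0, 0, 0.002], [0, 0, 0.002], [0, 0, 0.002], [0, 0, 0.002], [0, 0, 0.002], [0, 0, 0.002]], rotation=[[0, 0, 0], [0, 0, 0], [0, 0, 0], [0, 0, 0], [0, 0, 0], [0, 0, 0], [0, 0, 0], [0, 0, 0]], fingers=[0, 0, 0, 0.2, 0.4, 0.4, 0.4, 0.4])

```text
clock: 13.75
tcp_pos: [0.5988, 0.1548, 0.0624]
eef_rot: [-3.142, -0.0, -0.069]
ft_force: [0.3, 0.6, -0.4]
finger_gap: 0.401
finger_force: 0.0
```

Request:
move_arm(delta_pos=[[0, 0, -0.02], [0, 0, -0.05], [0, 0, -0.09], [0, 0, -0.12], [0, 0, -0.12], [0, 0, -0.12], [0, 0, -0.12]], rotation=[[0, 0, 0], [0, 0, 0], [0, 0, 0], [0, 0, 0], [0, 0, 0], [0, 0, 0], [0, 0, 0]], fingers=[0.4, 0.4, 0.4, 0.4, 0.5, 0.6, 0.6])

```text
clock: 14.33
tcp_pos: [0.5984, 0.1547, 0.182]
eef_rot: [3.141, 0.0, -0.069]
ft_force: [-0.6, -1.3, -1.1]
finger_gap: 0.598
finger_force: 0.0
```

```bash
cat >> h.py <<'E'
def boxq(p,b=(.6045,.154),a=4):
    c,sn=np.cos(np.radians(a)),np.sin(np.radians(a));d=p[:,:2]-np.array(b)
    return np.c_[c*d[:,0]-sn*d[:,1],sn*d[:,0]+c*d[:,1],p[:,2]]
E
python3 -c "
from h import *
s=snap('top','t1.png')
q=boxq(s['P'].reshape(-1,3))
m=(q[:,2]>.076)&(q[:,2]<.092)&(abs(q[:,0])<.04)&(abs(q[:,1])<.02);print('rib top',m.sum(),cv2.minAreaRect(q[m][:,:2].astype(np.float32)*1000),np.median(q[m][:,2]))
fl=(q[:,2]>.03)&(q[:,2]<.05)
for n,x,y in (('L',0,.06),('M',-.03,-.05),('S',.042,-.05)):
    m=fl&(abs(q[:,0]-x)<.02)&(abs(q[:,1]-y)<.03);print(n,m.sum(),np.mean(q[m][:,2]))
p=s['P'][200:260,280:400]
for n,u0,v0,u1,v1,l in (('stamp',228,204,262,232,.012),('roll',288,205,328,233,.008),('pot',358,225,392,255,.012)):
    o=s['P'][v0:v1,u0:u1].reshape(-1,3);o=o[(o[:,2]>l)&(o[:,2]<.04)];print(n,len(o),cv2.minAreaRect(o[:,:2].astype(np.float32)*1000))
go((.425,-.083,.12,112))"
```

```text
rib top 0 ((0.0, 0.0), (0.0, 0.0), 0.0) nan
L 0 nan
M 129 0.040264662677387375
S 221 0.04024173540268055
stamp 0 ((0.0, 0.0), (0.0, 0.0), 0.0)
roll 212 ((425.0209655761719, -83.2977523803711), (20.76218605041504, 72.2589340209961), 22.01756477355957)
pot 185 ((368.6947937011719, -261.1611022949219), (37.11591720581055, 38.195777893066406), 0.05043262615799904)
now [0.5981 0.1547 0.1813] [ 1.7998e+02  9.0000e-02 -3.9600e+00] t 14.3833 gap 0.599 F [-0.8 -0.3 -0.3]
(0.425, -0.083, 0.12, 112) [-0.1562  0.249   0.0617] [-1.400e-03  1.400e-03 -2.024e+00]
  return _methods._mean(a, axis=axis, dtype=dtype,
  ret = ret.dtype.type(ret / rcount)
```

Both small-compartment floors read 40.2 mm, so the tray is seated level. Next is the roll, gripped at yaw -68.

Request:
move_arm(delta_pos=[[-0.02, 0.03, 0], [-0.04, 0.062, 0], [-0.06, 0.093, 0], [-0.08, 0.125, 0], [-0.1, 0.156, 0], [-0.12, 0.188, 0], [-0.14, 0.22, 0.02], [-0.156, 0.249, 0.04]], rotation=[[0, 0, 0.12], [0, 0, 0.24], [0, 0, 0.36], [0, 0, 0.48], [0, 0, 0.6], [0, 0, 0.72], [0, 0, 0.84], [0, 0, 0.96]], fingers=[0.6, 0.6, 0.6, 0.6, 0.6, 0.6, 0.6, 0.6])

```text
clock: 15.05
tcp_pos: [0.4243, -0.0839, 0.1418]
eef_rot: [-3.141, -0.0, -1.035]
ft_force: [1.8, 0.4, -0.2]
finger_gap: 0.598
finger_force: 0.0
```

```bash
python3 -c "
from h import *
go((.426,-.083,.10,-68))"
```

```text
now [ 0.4243 -0.0839  0.1418] [-1.7999e+02 -2.0000e-02 -5.9290e+01] t 15.05 gap 0.598 F [ 1.8  0.4 -0.2]
(0.426, -0.083, 0.1, -68) [ 0.0001 -0.0019  0.0418] [-0.0003 -0.0004  0.152 ]
```

Request:
move_arm(delta_pos=[[0, -0.002, 0.02], [0, -0.002, 0.04], [0, -0.002, 0.07], [0, -0.002, 0.09], [0, -0.002, 0.09], [0, -0.002, 0.09], [0, -0.002, 0.09]], rotation=[[0, 0, 0.152], [0, 0, 0.152], [0, 0, 0.152], [0, 0, 0.152], [0, 0, 0.152], [0, 0, 0.152], [0, 0, 0.152]], fingers=[0.6, 0.6, 0.6, 0.6, 0.6, 0.6, 0.6])

```text
clock: 15.63
tcp_pos: [0.4276, -0.0818, 0.0527]
eef_rot: [3.141, 0.0, -1.181]
ft_force: [-0.2, -0.8, -0.3]
finger_gap: 0.601
finger_force: 0.0
```

```bash
python3 -c "
from h import *
s=snap('wrist','w5.png')
go((.426,-.083,.004,-68))
p=s['P'].reshape(-1,3);m=(p[:,2]>.012)&(p[:,2]<.026)&(np.hypot(p[:,0]-.426,p[:,1]+.083)<.045);print(m.sum(),cv2.minAreaRect(p[m][:,:2].astype(np.float32)*1000))"
```

```text
now [ 0.428  -0.0819  0.0531] [-1.7997e+02 -3.0000e-02 -6.7670e+01] t 15.6833 gap 0.6 F [-0.7  0.  -0. ]
(0.426, -0.083, 0.004, -68) [0.0003 0.0023 0.0491] [-0.0006 -0.0005  0.0058]
3802 ((427.02740478515625, -83.74629211425781), (20.347980499267578, 73.29286193847656), 21.838146209716797)
```

View pics/w5.png

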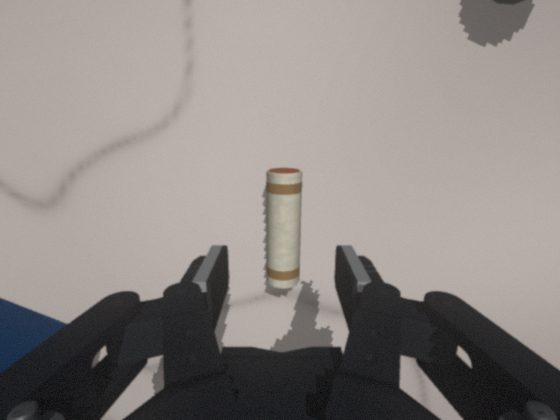

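The roll is aligned and centred between the fingers, at about (284,228). Descend and grip.

Request:
move_arm(delta_pos=[[0, 0.0015, 0.02], [0, 0.0015, 0.035], [0, 0.0015, 0.048], [0, 0.0015, 0.048], [0, 0.0015, 0.048], [0, 0.0015, 0.048], [0, 0.0015, 0.048], [0, 0.0015, 0.048]], rotation=[[0, 0, 0], [0, 0, 0], [0, 0, 0], [0, 0, 0], [0, 0, 0], [0, 0, 0], [0, 0, 0], [0, 0, 0]], fingers=[0.6, 0.6, 0.6, 0.6, 0.5, 0.4, 0.3, 0.2], force=40)

```text
clock: 16.35
tcp_pos: [0.4268, -0.0826, 0.0053]
eef_rot: [-3.14, -0.001, -1.181]
ft_force: [-1.0, 2.1, 17.0]
finger_gap: 0.231
finger_force: 38.5
```

Request:
move_arm(delta_pos=[[0, 0, 0], [0, 0, 0], [0, 0, 0], [0, 0, 0], [0, 0, -0.03], [0, 0, -0.07], [0, 0, -0.11], [0, 0, -0.13]], rotation=[[0, 0, 0], [0, 0, 0], [0, 0, 0], [0, 0, 0], [0, 0, 0], [0, 0, 0], [0, 0, 0], [0, 0, 0]], fingers=[0.1, 0.1, 0.1, 0.1, 0.1, 0.1, 0.1, 0.1])

```text
clock: 17.02
tcp_pos: [0.427, -0.0826, 0.1385]
eef_rot: [-3.139, -0.003, -1.181]
ft_force: [1.1, -0.4, -0.9]
finger_gap: 0.226
finger_force: 40.5
```

```bash
python3 -c "
from h import *
# box->world for tray target (x,y)
def W(x,y,b=(.6045,.154)):
    c,s=np.cos(np.radians(-4)),np.sin(np.radians(-4));return b[0]+c*x-s*y,b[1]+s*x+c*y
print(W(0,.054),W(-.029,-.054),W(.042,-.054))
go((*W(0,.054),.14,-4))"
```

```text
(np.float64(0.6082668495821828), np.float64(0.2078684587140305)) (np.float64(0.5718037929602824), np.float64(0.10215447902454913)) (np.float64(0.6426308405287299), np.float64(0.09720176938871622))
now [ 0.427  -0.0826  0.1385] [-1.7983e+02 -1.5000e-01 -6.7670e+01] t 17.0167 gap 0.226 F [ 1.1 -0.4 -0.9]
(np.float64(0.6082668495821828), np.float64(0.2078684587140305), 0.14, -4) [-0.1998 -0.278  -0.0012] [-0.0012 -0.004  -1.1113]
```

Request:
move_arm(delta_pos=[[-0.02, -0.025, 0], [-0.04, -0.055, 0], [-0.063, -0.088, 0], [-0.086, -0.12, 0], [-0.11, -0.153, 0], [-0.133, -0.185, 0], [-0.156, -0.217, 0], [-0.18, -0.25, 0]], rotation=[[0, 0, -0.12], [0, 0, -0.24], [0, 0, -0.36], [0, 0, -0.48], [0, 0, -0.6], [0, 0, -0.72], [0, 0, -0.84], [0, 0, -0.96]], fingers=[0.1, 0.1, 0.1, 0.1, 0.1, 0.1, 0.1, 0.1])

```text
clock: 17.68
tcp_pos: [0.5895, 0.181, 0.135]
eef_rot: [-3.142, -0.0, -0.215]
ft_force: [1.6, -1.2, -0.4]
finger_gap: 0.23
finger_force: 40.6
```

```bash
python3 -c "
from h import *
go((.608,.208,.07,-4))"
```

```text
now [0.5895 0.181  0.135 ] [-1.800e+02 -2.000e-02 -1.232e+01] t 17.6833 gap 0.23 F [ 1.6 -1.2 -0.4]
(0.608, 0.208, 0.07, -4) [ 0.0123 -0.0304  0.065 ] [ 0.     -0.0003 -0.1452]
```

Request:
move_arm(delta_pos=[[0.006, -0.015, 0], [0.012, -0.03, 0], [0.012, -0.03, 0], [0.012, -0.03, 0.03], [0.012, -0.03, 0.05], [0.012, -0.03, 0.065], [0.012, -0.03, 0.065], [0.012, -0.03, 0.065]], rotation=[[0, 0, -0.07], [0, 0, -0.145], [0, 0, -0.145], [0, 0, -0.145], [0, 0, -0.145], [0, 0, -0.145], [0, 0, -0.145], [0, 0, -0.145]], fingers=[0.1, 0.1, 0.1, 0.1, 0.1, 0.1, 0.1, 0.1])

```text
clock: 18.35
tcp_pos: [0.6068, 0.2052, 0.0694]
eef_rot: [3.141, 0.001, -0.077]
ft_force: [-0.1, -0.0, -0.4]
finger_gap: 0.225
finger_force: 40.5
```

```bash
python3 -c "
from h import *
go((.608,.208,.0475,-4))"
```

```text
now [0.6068 0.2052 0.0694] [ 1.7997e+02  7.0000e-02 -4.4300e+00] t 18.35 gap 0.225 F [-0.1 -0.  -0.4]
(0.608, 0.208, 0.0475, -4) [ 0.001  -0.0029  0.0219] [ 0.0004  0.0013 -0.0075]
```

Request:
move_arm(delta_pos=[[0, 0, 0.007], [0, 0, 0.014], [0, 0, 0.019], [0, 0, 0.0215], [0, 0, 0.0215], [0, 0, 0.0215], [0, 0, 0.0215], [0, 0, 0.0215]], rotation=[[0, 0, -0.007], [0, 0, -0.007], [0, 0, -0.007], [0, 0, -0.007], [0, 0, -0.007], [0, 0, -0.007], [0, 0, -0.007], [0, 0, -0.007]], fingers=[0.1, 0.1, 0.1, 0.1, 0.1, 0.1, 0.1, 0.1])

```text
clock: 19.02
tcp_pos: [0.6076, 0.2058, 0.0481]
eef_rot: [-3.141, -0.0, -0.069]
ft_force: [0.4, -0.5, -1.0]
finger_gap: 0.229
finger_force: 40.5
```

Request:
move_arm(delta_pos=[[0, 0, 0], [0, 0, 0], [0, 0, 0], [0, 0, 0], [0, 0, -0.02], [0, 0, -0.05], [0, 0, -0.09], [0, 0, -0.1]], rotation=[[0, 0, 0], [0, 0, 0], [0, 0, 0], [0, 0, 0], [0, 0, 0], [0, 0, 0], [0, 0, 0], [0, 0, 0]], fingers=[0.28, 0.35, 0.4, 0.4, 0.4, 0.4, 0.5, 0.6])

```text
clock: 19.68
tcp_pos: [0.6096, 0.2063, 0.1533]
eef_rot: [-3.14, -0.006, -0.069]
ft_force: [1.2, 0.0, 1.8]
finger_gap: 0.597
finger_force: 0.0
```

```bash
python3 -c "
from h import *
s=snap('wrist')
q=boxq(s['P'].reshape(-1,3));m=(q[:,2]>.05)&(q[:,2]<.066)&(abs(q[:,0])<.066)&(q[:,1]>.01)&(q[:,1]<.095);print(m.sum(),cv2.minAreaRect(q[m][:,:2].astype(np.float32)*1000),np.median(q[m][:,2]))
go((.425,.0895,.12,71.3),(.425,.0895,.12,-108.7))"
```

```text
2366 ((0.5854721069335938, 51.16981506347656), (20.604084014892578, 72.7223892211914), 89.45587921142578) 0.05955783663685448
now [0.6099 0.2063 0.1533] [-179.87   -0.42   -3.96] t 19.7333 gap 0.597 F [0.9 1.2 1.4]
(0.425, 0.0895, 0.12, 71.3) [-0.1766  0.1294  0.0317] [ 0.0028 -0.0078 -1.3136]
(0.425, 0.0895, 0.12, -108.7) [-0.1766  0.1294  0.0317] [-0.0083 -0.0031  1.828 ]
```

The roll lies in the large compartment. Next is the stamp.

Request:
move_arm(delta_pos=[[-0.02, 0.015, 0], [-0.045, 0.033, 0], [-0.07, 0.05, 0], [-0.095, 0.07, 0], [-0.12, 0.087, 0], [-0.145, 0.105, 0], [-0.165, 0.12, 0], [-0.1766, 0.1294, 0.01]], rotation=[[0, 0, -0.12], [0, 0, -0.24], [0, 0, -0.36], [0, 0, -0.48], [0, 0, -0.6], [0, 0, -0.72], [0, 0, -0.84], [0, 0, -0.96]], fingers=[0.75, 0.75, 0.75, 0.75, 0.75, 0.75, 0.75, 0.75])

```text
clock: 20.4
tcp_pos: [0.4203, 0.0879, 0.1386]
eef_rot: [3.141, -0.0, 0.897]
ft_force: [1.7, -0.2, -0.6]
finger_gap: 0.75
finger_force: 0.0
```

```bash
python3 -c "
from h import *
go((.426,.0893,.065,71.3))"
```

```text
now [0.4203 0.0879 0.1386] [ 1.7997e+02 -2.0000e-02  5.1370e+01] t 20.4 gap 0.75 F [ 1.7 -0.2 -0.6]
(0.426, 0.0893, 0.065, 71.3) [0.0046 0.0036 0.0736] [ 7.000e-04 -3.000e-04 -3.479e-01]
```

Request:
move_arm(delta_pos=[[0.0045, 0.0035, 0.02], [0.0045, 0.0035, 0.04], [0.0045, 0.0035, 0.06], [0.0045, 0.0035, 0.073], [0.0045, 0.0035, 0.073], [0.0045, 0.0035, 0.073], [0.0045, 0.0035, 0.073], [0.0045, 0.0035, 0.073]], rotation=[[0, 0, -0.12], [0, 0, -0.24], [0, 0, -0.348], [0, 0, -0.348], [0, 0, -0.348], [0, 0, -0.348], [0, 0, -0.348], [0, 0, -0.348]], fingers=[0.75, 0.75, 0.75, 0.75, 0.75, 0.75, 0.75, 0.75])

```text
clock: 21.07
tcp_pos: [0.4284, 0.0902, 0.0656]
eef_rot: [3.14, -0.001, 1.238]
ft_force: [0.5, -0.6, -0.4]
finger_gap: 0.748
finger_force: 0.0
```

```bash
python3 -c "
from h import *
s=snap('wrist','w6.png')
p=s['P'].reshape(-1,3);m=(p[:,2]>.015)&(p[:,2]<.03)&(np.hypot(p[:,0]-.426,p[:,1]-.0893)<.04);print(m.sum(),cv2.minAreaRect(p[m][:,:2].astype(np.float32)*1000),np.median(p[m][:,2]))
go((.426,.0893,.006,71.3))"
```

```text
4584 ((427.80029296875, 90.32728576660156), (54.457576751708984, 35.60379409790039), 70.29449462890625) 0.022622834803053292
now [0.4284 0.0902 0.0656] [ 1.7991e+02 -4.0000e-02  7.0960e+01] t 21.1167 gap 0.748 F [ 0.6 -0.3  0. ]
(0.426, 0.0893, 0.006, 71.3) [-0.0017 -0.0021  0.0596] [ 0.0015 -0.0006 -0.006 ]
```

View pics/w6.png

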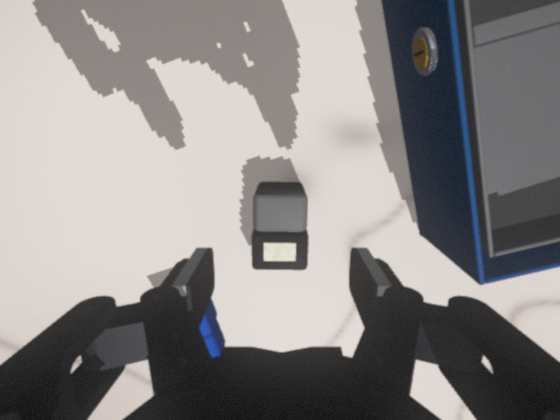

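The stamp is centred at about (280,225) and aligned with the fingers. The blue look-alike at (208,330) is clear of the left finger.

Request:
move_arm(delta_pos=[[-0.0005, -0.001, 0.02], [-0.0005, -0.001, 0.04], [-0.0005, -0.001, 0.059], [-0.0005, -0.001, 0.059], [-0.0005, -0.001, 0.059], [-0.0005, -0.001, 0.059], [-0.0005, -0.001, 0.059], [-0.0005, -0.001, 0.059]], rotation=[[0, 0, 0], [0, 0, 0], [0, 0, 0], [0, 0, 0], [0, 0, 0], [0, 0, 0], [0, 0, 0], [0, 0, 0]], fingers=[0.75, 0.75, 0.75, 0.75, 0.65, 0.55, 0.45, 0.35], force=30)

```text
clock: 21.78
tcp_pos: [0.4275, 0.09, 0.0069]
eef_rot: [3.14, -0.001, 1.239]
ft_force: [-0.4, -1.2, 10.4]
finger_gap: 0.414
finger_force: 29.3
```

Request:
move_arm(delta_pos=[[0, 0, 0], [0, 0, 0], [0, 0, 0], [0, 0, -0.01], [0, 0, -0.04], [0, 0, -0.08], [0, 0, -0.12], [0, 0, -0.13]], rotation=[[0, 0, 0], [0, 0, 0], [0, 0, 0], [0, 0, 0], [0, 0, 0], [0, 0, 0], [0, 0, 0], [0, 0, 0]], fingers=[0.25, 0.25, 0.25, 0.25, 0.25, 0.25, 0.25, 0.25])

```text
clock: 22.45
tcp_pos: [0.4285, 0.0902, 0.1413]
eef_rot: [3.135, -0.003, 1.239]
ft_force: [0.7, -0.1, -1.3]
finger_gap: 0.412
finger_force: 30.7
```

```bash
python3 -c "
from h import *
go((.572,.102,.13,86))"
```

```text
now [0.4285 0.0902 0.1413] [ 1.7963e+02 -1.6000e-01  7.0990e+01] t 22.45 gap 0.412 F [ 0.7 -0.1 -1.3]
(0.572, 0.102, 0.13, 86) [0.0579 0.1317 0.0123] [ 0.0067 -0.0019 -0.262 ]
```

Request:
move_arm(delta_pos=[[0.014, 0.032, 0], [0.028, 0.065, 0], [0.043, 0.098, 0], [0.0575, 0.131, 0], [0.0575, 0.131, 0], [0.0575, 0.131, 0.03], [0.0575, 0.131, 0.05], [0.0575, 0.131, 0.05]], rotation=[[0, 0, -0.1], [0, 0, -0.2], [0, 0, -0.262], [0, 0, -0.262], [0, 0, -0.262], [0, 0, -0.262], [0, 0, -0.262], [0, 0, -0.262]], fingers=[0.25, 0.25, 0.25, 0.25, 0.25, 0.25, 0.25, 0.25])

```text
clock: 23.12
tcp_pos: [0.5673, 0.1015, 0.0834]
eef_rot: [-3.137, 0.001, 1.501]
ft_force: [-0.7, -0.2, -1.3]
finger_gap: 0.412
finger_force: 30.7
```

```bash
python3 -c "
from h import *
go((.572,.102,.049,86))"
```

```text
now [0.5673 0.1015 0.0834] [-1.7974e+02  4.0000e-02  8.5980e+01] t 23.1167 gap 0.412 F [-0.7 -0.2 -1.3]
(0.572, 0.102, 0.049, 86) [0.0009 0.0048 0.0344] [-0.0045  0.0006 -0.0004]
```

Request:
move_arm(delta_pos=[[0, 0.004, 0], [0, 0.004, 0.01], [0, 0.004, 0.02], [0, 0.004, 0.03], [0, 0.004, 0.0335], [0, 0.004, 0.0335], [0, 0.004, 0.0335], [0, 0.004, 0.0335]], rotation=[[0, 0, 0], [0, 0, 0], [0, 0, 0], [0, 0, 0], [0, 0, 0], [0, 0, 0], [0, 0, 0], [0, 0, 0]], fingers=[0.25, 0.25, 0.25, 0.25, 0.25, 0.25, 0.25, 0.25])

```text
clock: 23.78
tcp_pos: [0.5735, 0.1014, 0.0526]
eef_rot: [3.141, -0.0, 1.501]
ft_force: [0.1, -0.1, -0.2]
finger_gap: 0.412
finger_force: 30.7
```

Request:
move_arm(delta_pos=[[0, 0, 0], [0, 0, 0], [0, 0, 0], [0, 0, 0], [0, 0, -0.02], [0, 0, -0.05], [0, 0, -0.09], [0, 0, -0.1]], rotation=[[0, 0, 0], [0, 0, 0], [0, 0, 0], [0, 0, 0], [0, 0, 0], [0, 0, 0], [0, 0, 0], [0, 0, 0]], fingers=[0.45, 0.5, 0.52, 0.52, 0.52, 0.52, 0.55, 0.6])

```text
clock: 24.45
tcp_pos: [0.5754, 0.1016, 0.1574]
eef_rot: [3.135, -0.001, 1.501]
ft_force: [0.8, 1.4, 1.6]
finger_gap: 0.597
finger_force: 0.0
```

```bash
python3 -c "
from h import *
s=snap('wrist')
q=boxq(s['P'].reshape(-1,3));m=(q[:,2]>.056)&(q[:,2]<.07)&(q[:,0]>-.068)&(q[:,0]<.008)&(q[:,1]<-.01)&(q[:,1]>-.098);print(m.sum(),cv2.minAreaRect(q[m][:,:2].astype(np.float32)*1000),np.median(q[m][:,2]))
go((.42,-.15,.15,30),(.3695,-.261,.12,-4))"
```

```text
3003 ((-27.07876205444336, -54.43049621582031), (54.68354034423828, 35.887001037597656), 89.96172332763672) 0.06319841962287513
now [0.5757 0.1016 0.1574] [ 1.7959e+02 -6.0000e-02  8.6000e+01] t 24.5 gap 0.6 F [1.  0.3 2. ]
(0.42, -0.15, 0.15, 30) [-0.2619 -0.1378  0.0061] [ 0.0061 -0.0045  0.9773]
(0.3695, -0.261, 0.12, -4) [-0.3761 -0.1807  0.0357] [ 0.0048 -0.0064  1.5707]
```

The stamp is in the middle-sized compartment. Next is the pot.

Request:
move_arm(delta_pos=[[-0.03, -0.015, 0], [-0.063, -0.033, 0], [-0.097, -0.05, 0], [-0.13, -0.068, 0], [-0.163, -0.086, 0], [-0.197, -0.104, 0], [-0.23, -0.121, 0], [-0.262, -0.138, 0]], rotation=[[0, 0, 0.12], [0, 0, 0.24], [0, 0, 0.36], [0, 0, 0.48], [0, 0, 0.6], [0, 0, 0.72], [0, 0, 0.84], [0, 0, 0.96]], fingers=[0.7, 0.75, 0.75, 0.75, 0.75, 0.75, 0.75, 0.75])

```text
clock: 25.17
tcp_pos: [0.4162, -0.1516, 0.1523]
eef_rot: [3.141, -0.0, 0.535]
ft_force: [0.1, -1.2, -0.1]
finger_gap: 0.754
finger_force: 0.0
```

```bash
python3 -c "
from h import *
go((.3695,-.261,.08,-4))"
```

```text
now [ 0.4162 -0.1516  0.1523] [ 1.7998e+02 -1.0000e-02  3.0650e+01] t 25.1667 gap 0.754 F [ 0.1 -1.2 -0.1]
(0.3695, -0.261, 0.08, -4) [-0.0959  0.0703  0.0723] [ 3.000e-04 -3.000e-04  6.048e-01]
```

Request:
move_arm(delta_pos=[[-0.032, 0.023, 0.02], [-0.064, 0.046, 0.045], [-0.096, 0.07, 0.072], [-0.096, 0.07, 0.072], [-0.096, 0.07, 0.072], [-0.096, 0.07, 0.072], [-0.096, 0.07, 0.072], [-0.096, 0.07, 0.072]], rotation=[[0, 0, 0.12], [0, 0, 0.24], [0, 0, 0.36], [0, 0, 0.48], [0, 0, 0.605], [0, 0, 0.605], [0, 0, 0.605], [0, 0, 0.605]], fingers=[0.75, 0.75, 0.75, 0.75, 0.75, 0.75, 0.75, 0.75])

```text
clock: 25.83
tcp_pos: [0.3714, -0.2595, 0.0806]
eef_rot: [3.141, -0.0, -0.059]
ft_force: [0.0, -0.3, -0.8]
finger_gap: 0.75
finger_force: 0.0
```

```bash
python3 -c "
from h import *
s=snap('wrist','w7.png')
p=s['P'].reshape(-1,3);m=(p[:,2]>.015)&(p[:,2]<.032)&(np.hypot(p[:,0]-.37,p[:,1]+.261)<.04);print(m.sum(),cv2.minEnclosingCircle(p[m][:,:2].astype(np.float32)*1000),cv2.minAreaRect(p[m][:,:2].astype(np.float32)*1000))
go((.370,-.261,.005,-4))"
```

```text
2661 ((371.0634460449219, -262.79913330078125), 20.08502769470215) ((371.25408935546875, -262.8796691894531), (39.188995361328125, 39.02153015136719), 86.92131805419922)
now [ 0.3715 -0.2594  0.0806] [ 1.7998e+02 -3.0000e-02 -3.4100e+00] t 25.8833 gap 0.752 F [0.1 0.3 0.2]
(0.37, -0.261, 0.005, -4) [-0.0014  0.0016  0.0756] [ 0.0004 -0.0005  0.0103]
```

View pics/w7.png

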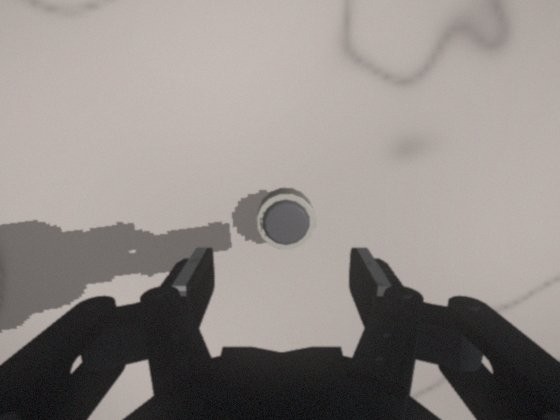

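The pot is at (287,218), about 2.5 mm right of the finger centre, which I correct on the way down.

Request:
move_arm(delta_pos=[[-0.001, 0.0026, 0.025], [-0.001, 0.0026, 0.05], [-0.001, 0.0026, 0.075], [-0.001, 0.0026, 0.075], [-0.001, 0.0026, 0.075], [-0.001, 0.0026, 0.075], [-0.001, 0.0026, 0.075], [-0.001, 0.0026, 0.075]], rotation=[[0, 0, 0.01], [0, 0, 0.01], [0, 0, 0.01], [0, 0, 0.01], [0, 0, 0.01], [0, 0, 0.01], [0, 0, 0.01], [0, 0, 0.01]], fingers=[0.75, 0.75, 0.75, 0.75, 0.75, 0.65, 0.55, 0.45], force=30)

```text
clock: 26.55
tcp_pos: [0.3706, -0.2627, 0.0066]
eef_rot: [3.14, -0.002, -0.074]
ft_force: [-0.6, 2.4, 19.2]
finger_gap: 0.458
finger_force: 18.5
```

Request:
move_arm(delta_pos=[[0, 0, 0], [0, 0, 0], [0, 0, 0], [0, 0, -0.01], [0, 0, -0.04], [0, 0, -0.08], [0, 0, -0.12], [0, 0, -0.13]], rotation=[[0, 0, 0], [0, 0, 0], [0, 0, 0], [0, 0, 0], [0, 0, 0], [0, 0, 0], [0, 0, 0], [0, 0, 0]], fingers=[0.35, 0.35, 0.35, 0.35, 0.35, 0.35, 0.35, 0.35])

```text
clock: 27.22
tcp_pos: [0.3714, -0.2635, 0.141]
eef_rot: [3.137, -0.006, -0.074]
ft_force: [0.7, -0.8, -0.2]
finger_gap: 0.447
finger_force: 31.2
```

```bash
python3 -c "
from h import *
go((.6425,.097,.135,-4))"
```

```text
now [ 0.3714 -0.2635  0.141 ] [179.74  -0.32  -4.23] t 27.2167 gap 0.447 F [ 0.7 -0.8 -0.2]
(0.6425, 0.097, 0.135, -4) [ 0.2438 -0.3796  0.0056] [ 0.0045 -0.0056 -0.004 ]
```

Request:
move_arm(delta_pos=[[0.018, -0.025, 0], [0.037, -0.055, 0], [0.058, -0.088, 0], [0.078, -0.12, 0], [0.098, -0.152, 0], [0.118, -0.184, 0], [0.138, -0.216, 0], [0.158, -0.248, 0]], rotation=[[0, 0, 0], [0, 0, 0], [0, 0, 0], [0, 0, 0], [0, 0, 0], [0, 0, 0], [0, 0, 0], [0, 0, 0]], fingers=[0.35, 0.35, 0.35, 0.35, 0.35, 0.35, 0.35, 0.35])

```text
clock: 27.88
tcp_pos: [0.5467, -0.0248, 0.1364]
eef_rot: [3.141, -0.001, -0.074]
ft_force: [0.4, -1.8, -0.0]
finger_gap: 0.451
finger_force: 31.2
```

```bash
python3 -c "
from h import *
go((.6425,.097,.135,-4))"
```

```text
now [ 0.5467 -0.0248  0.1364] [ 1.7999e+02 -7.0000e-02 -4.2200e+00] t 27.8833 gap 0.451 F [ 0.4 -1.8 -0. ]
(0.6425, 0.097, 0.135, -4) [ 0.0866 -0.1285  0.0015] [ 0.0002 -0.0012 -0.0038]
```

Request:
move_arm(delta_pos=[[0.02, -0.03, 0], [0.04, -0.06, 0], [0.06, -0.09, 0], [0.0866, -0.1285, 0], [0.0866, -0.1285, 0], [0.0866, -0.1285, 0.02], [0.0866, -0.1285, 0.04], [0.0866, -0.1285, 0.04]], rotation=[[0, 0, 0], [0, 0, 0], [0, 0, 0], [0, 0, 0], [0, 0, 0], [0, 0, 0], [0, 0, 0], [0, 0, 0]], fingers=[0.35, 0.35, 0.35, 0.35, 0.35, 0.35, 0.35, 0.35])

```text
clock: 28.55
tcp_pos: [0.6398, 0.0952, 0.0929]
eef_rot: [3.141, 0.004, -0.073]
ft_force: [-1.7, 0.2, -0.9]
finger_gap: 0.451
finger_force: 31.2
```

```bash
python3 -c "
from h import *
s=snap('wrist','w8.png')
go((.6425,.097,.0485,-4))"
```

```text
now [0.6405 0.095  0.0946] [ 1.7998e+02  1.7000e-01 -4.2300e+00] t 28.6 gap 0.454 F [ 0.   0.2 -1.4]
(0.6425, 0.097, 0.0485, -4) [ 0.002  -0.0021  0.0461] [ 0.0004  0.0029 -0.004 ]
```

View pics/w8.png

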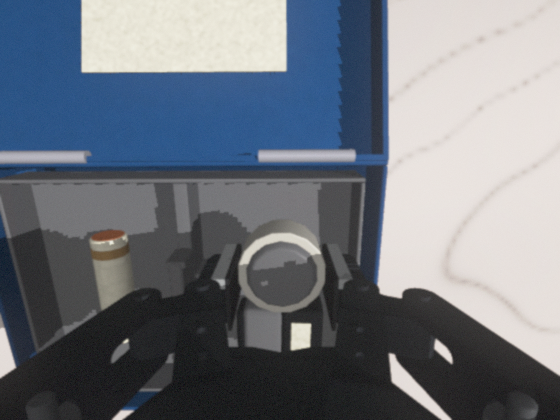

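The pot is held upright over the smallest compartment, at about (282,265). Lower and release.

Request:
move_arm(delta_pos=[[0.002, -0.001, 0], [0.002, -0.001, 0.01], [0.002, -0.001, 0.02], [0.002, -0.001, 0.03], [0.002, -0.001, 0.04], [0.002, -0.001, 0.046], [0.002, -0.001, 0.046], [0.002, -0.001, 0.046]], rotation=[[0, 0, 0], [0, 0, 0], [0, 0, 0], [0, 0, 0], [0, 0, 0], [0, 0, 0], [0, 0, 0], [0, 0, 0]], fingers=[0.35, 0.35, 0.35, 0.35, 0.35, 0.35, 0.35, 0.35])

```text
clock: 29.27
tcp_pos: [0.6436, 0.0958, 0.0487]
eef_rot: [3.141, 0.001, -0.074]
ft_force: [0.2, -0.3, -0.7]
finger_gap: 0.449
finger_force: 31.8
```

```bash
python3 -c "
from h import *
go((.6425,.097,.0480,-4))"
```

```text
now [0.6436 0.0958 0.0487] [ 1.7999e+02  6.0000e-02 -4.2600e+00] t 29.2667 gap 0.449 F [ 0.2 -0.3 -0.7]
(0.6425, 0.097, 0.048, -4) [-0.0011 -0.0011  0.0007] [ 0.0001  0.001  -0.0045]
```

Request:
move_arm(delta_pos=[[0, 0, 0.0005], [0, 0, 0.0005], [0, 0, 0.0005], [0, 0, 0.0005], [0, 0, -0.02], [0, 0, -0.05], [0, 0, -0.09], [0, 0, -0.12]], rotation=[[0, 0, 0], [0, 0, 0], [0, 0, 0], [0, 0, 0], [0, 0, 0], [0, 0, 0], [0, 0, 0], [0, 0, 0]], fingers=[0.5, 0.56, 0.58, 0.58, 0.58, 0.58, 0.58, 0.58])

```text
clock: 29.93
tcp_pos: [0.6441, 0.0959, 0.172]
eef_rot: [-3.141, -0.001, -0.074]
ft_force: [0.8, -0.1, 0.4]
finger_gap: 0.581
finger_force: 0.0
```

Request:
move_arm(delta_pos=[[-0.03, 0.03, 0], [-0.06, 0.06, 0], [-0.09, 0.09, 0], [-0.12, 0.12, 0], [-0.15, 0.15, 0], [-0.18, 0.18, 0], [-0.18, 0.2, 0], [-0.18, 0.2, 0]], rotation=[[0, 0, 0], [0, 0, 0], [0, 0, 0], [0, 0, 0], [0, 0, 0], [0, 0, 0], [0, 0, 0], [0, 0, 0]], fingers=[0.58, 0.58, 0.58, 0.58, 0.58, 0.58, 0.58, 0.58])

```text
clock: 30.6
tcp_pos: [0.4478, -0.0931, 0.1698]
eef_rot: [3.141, -0.0, -0.077]
ft_force: [1.2, 0.1, -0.0]
finger_gap: 0.582
finger_force: 0.0
```

```bash
python3 -c "
from h import *
s=snap('top'); c=s['img'][55:215,150:300,::-1]; cv2.imwrite('pics/f.png',cv2.resize(c,None,fx=3.7,fy=3.7,interpolation=cv2.INTER_CUBIC))
q=boxq(s['P'].reshape(-1,3))
def r(n,m): print(n,m.sum(),cv2.minAreaRect(q[m][:,:2].astype(np.float32)*1000),np.median(q[m][:,2]) if m.sum() else '')
r('rib',(q[:,2]>.077)&(q[:,2]<.092)&(abs(q[:,0])<.04)&(abs(q[:,1])<.02))
r('pot',(q[:,2]>.055)&(q[:,2]<.075)&(q[:,0]>.018)&(q[:,0]<.067)&(q[:,1]<-.015)&(q[:,1]>-.097))
r('stamp',(q[:,2]>.055)&(q[:,2]<.075)&(q[:,0]>-.067)&(q[:,0]<.008)&(q[:,1]<-.015)&(q[:,1]>-.097))
r('roll',(q[:,2]>.05)&(q[:,2]<.07)&(abs(q[:,0])<.063)&(q[:,1]>.015)&(q[:,1]<.093))
P=s['P']
for n,u0,v0,u1,v1,l,h in (('bottle',80,115,135,165,.03,.3),('cup',415,120,475,170,.06,.2),('stapler',75,188,138,225,.03,.08)):
    o=P[v0:v1,u0:u1].reshape(-1,3);o=o[(o[:,2]>l)&(o[:,2]<h)];print(n,len(o),cv2.minAreaRect(o[:,:2].astype(np.float32)*1000)[0])
go()"
```

```text
rib 86 ((-1.1465682983398438, -0.6510477066040039), (9.359065055847168, 62.2874641418457), 88.48401641845703) 0.08280557256827559
pot 182 ((41.165611267089844, -55.597930908203125), (39.027889251708984, 37.20627975463867), 5.09537935256958) 0.06458557954610544
stamp 277 ((-30.588281631469727, -55.12968444824219), (34.951480865478516, 55.28193283081055), 1.8418455123901367) 0.06347013192377221
roll 215 ((-2.8059730529785156, 50.85236740112305), (72.53736877441406, 20.401596069335938), 0.7080113887786865) 0.05883193834365075
bottle 1020 (611.2623291015625, 431.2941589355469)
cup 988 (611.366943359375, -430.0132751464844)
stapler 553 (452.98992919921875, 448.4066162109375)
now [ 0.449  -0.0918  0.1698] [ 1.7998e+02 -5.0000e-02 -4.4200e+00] t 30.65 gap 0.582 F [ 0.2 -0.2  0.1]
```

View pics/f.png

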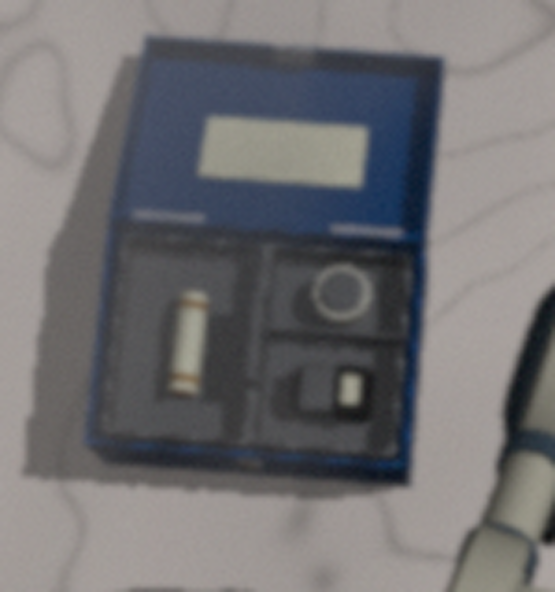

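The final view shows the roll (188,342), pot (341,292) and stamp (338,390) in their compartments of the seated tray. The measured positions agree, so I hand the job in.

```bash
python3 -c "
from rig import sign_off
print(sign_off())"
```

```text
the job is handed in; nothing more can be done
None
```

The petty-cash box is made up and handed in at about 31 s: book flat on the floor, tray seated level, and roll, stamp and pot in their compartments by camera check, with the bystanders left where they were; the sign-off returned no verdict.

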